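# Turn a steel cover over and stack it on its pile

## Robot

A 6-joint arm with a two-finger parallel gripper is mounted at the origin on the work surface. World frame = base frame: x ahead of the robot, y to its left, z up, the work surface at z = 0. Lengths are in m, angles in rad, forces in N, time in s.
With the tool pointing down it reaches from about 0.275 to 0.875 m from the base axis. Payload 12.5 kg.
Tool frame: the origin (TCP) lies on the centre line of the jaws, within the pads' length; the fingertips stand r.finger_overhang ahead of it and the grasp point (between the pads) lies 3 mm ahead of it (r.finger_overhang is the distance from the TCP to the fingertips, in m); z points along the fingers, y is the line along which they close (so a half turn about z gives the same grasp; the last joint's range is limited). The gripper opens to 85 mm and grips with 20 to 120 N. Pads are 22 mm wide; open, the fingers measure 114 mm over their backs; the gripper's body (76 mm by 85 mm) begins 54 mm behind the grasp point. The pads swing forward as they close: fully open they stand 13 mm farther back than shut.
Start: joints at [1.085, 0.351, 1.652, -0, 1.139, -0.085], TCP at [0.215, 0.506, 0.253] pointing down, gripper open.
Joint ranges: [-2.75, 2.75], [-0.79, 2.1], [0.01, 2.65], [-1.57, 4.71], [0.07, 3.14], [-2.87, 2.87]. Speed limits (rad/s): [2.22, 2.22, 2.79, 3.14, 3.14, 3.14].

## Interface

Orientations are given as a unit quaternion [x, y, z, w].
In Python, from cell import r, optics gives the robot as it stands. The module is installed in compiled form; this text tells all that it offers. Calls block until the motion is done:
- r.move_to(position, orientation): joint-space move of the TCP to a pose.
- r.move_linear(position, rot=None, vel=0.15): straight line of the TCP; rot=None keeps the orientation; vel is the mean speed in m/s.
- r.set_joints(angles): joint-space move.
- r.set_gripper(opening, squeeze=None): opening from 0.0 (shut) to 1.0 (fully open); squeeze is the grip in N (None keeps the last); returns when the fingers have stopped.
- r.sleep(seconds).
- r.inverse_kinematics(position, orientation): joint angles nearest the present ones, or None.
- optics.get_image(name): name is "scene" or "top"; returns a dict with "pixels" (400x640x3 uint8, red, green, blue), "depth" (400x640 float32, m along the optical axis (not along the pixel's ray), 0 where there is no reading), "fx", "fy", "cx", "cy" (pixels), "camera_from_world" (4x4, takes a point from world to camera coordinates). Camera axes: x right, y down, z forward; pixel columns grow to the right and rows downward; lengths in m; the calibration is good to about 2 mm. A picture is of the moment at which its call begins.
A pose or a line that the arm cannot do raises r.PlanningError and nothing moves.
- r.hand_in(): hands the job in; it is judged then, once.
Readings, each from a call of its own:
- r.current_t(): time.
- r.current_q(): joint angles.
- r.current_qvel(): joint speeds.
- r.current_effort(): joint torques, N m.
- r.current_tool_pos(): TCP position.
- r.current_ee_rot(): TCP orientation.
- r.current_contact_force(): force on the tool from outside, world axes, zero at the start.
- r.current_torque(): the same for the moment, N m.
- r.current_opening(): opening from 0.0 (shut) to 1.0 (fully open).
- r.current_finger_force(): force on a finger pad.
Only numpy, scipy, OpenCV 4.12 (cv2) and the standard library are available. Lean on these libraries where they do the work, as an engineer would, in place of code of your own. Each camera call takes 0.05 s, during which the arm holds its last target. There are 200 camera calls.

## Task

The blue cover on the wooden riser lies upside down, showing its bare inside: turn it over blue side up and stack it on the blue pile, its cut-corner end over the cut-corner end of the cover below, so that its skirt drops fully home over the one underneath. The grey channel is there to stand the cover on end while you change grip. Never drop the cover or let it topple freely, and do not disturb either pile or the other things on the bench.

Things in the scene. Friction and masses are not known exactly. Their poses are not given: they have to be found in the camera images.
- cover_mid (a point): centre (half-way up and along) of the loose pressed-steel cover to turn over: 140 x 62 x 30 mm, 0.2 to 0.4 kg, blue outside, bare grey inside, a shallow lid open on its underside. x runs along its length to the end with two cut corners (45 degrees, 18 mm legs), y across, z out through the blue top. It starts upside down (z down, hollow up) on the riser, lengthwise along it within 4 degrees
- cover_cut (a point): same cover: middle of its cut-corner end face, 70 mm from the centre along x. Shape of every cover: skirt 140 x 62 mm outside, 134 x 56 mm inside, 23 mm high (hollow 18 mm deep); above it a raised centre 130 x 52 mm, 7 mm high, its top 3 mm stepped in to 125 x 47 mm, leaving a 5 mm ledge all round on which the next cover's skirt stands, with 2 mm play each way
- blue_mid (a point): centre of the topmost blue cover of the blue pile (same shape and axes as the loose cover, right way up), 50 mm above the table; its ledge is 8 mm and its top 15 mm above this point. Loose, 0.35 kg, seated on another blue cover fixed to a 12 mm plywood strip. A cover rightly stacked on it has its centre 23 mm above this point
- blue_cut (a point): same pile cover: middle of its cut-corner end face, 70 mm from its centre along x
- red_mid (a point): centre of the topmost cover of a similar pile of red covers, to be left alone; same sizes as the blue pile
- riser_top (a point): centre of the top of the wooden riser block, fixed, 100 x 40 x 35 mm high, long along its x; the loose cover starts on it and overhangs it on all sides
- channel_floor (a point): centre of the inner floor of a fixed grey steel channel, open side up: 110 mm long (its y), 36 mm wide inside and 44 mm outside (its x), floor 5 mm above the table, side walls 45 mm high, then lips flaring outwards to about 56 mm high and 55 mm across. The cover can be stood on end in it (its 62 mm width along the channel, 3 mm play each side) while the grip is changed; it then leans by a few degrees
- spray_can: yellow spray can with black cap, 62 mm diameter, 155 mm tall, standing; origin under its centre; bystander
- mug: white mug, 76 mm diameter, 85 mm tall, handle on its y; origin under its centre; bystander
- hammer: hammer lying along its x, 260 mm long, head 90 mm across at the +x end, 26 mm high; origin under its middle; bystander
- wrench: wrench lying along its x, 180 mm long, 8 mm high; origin under its middle; bystander
- tube: offcut of square steel tube 120 x 40 x 40 mm lying along its x; origin under its centre; bystander
- rod_box: cardboard box of welding rods, 150 x 70 x 45 mm, long along its x; origin under its centre; bystander
- paint_brush: flat paint brush lying along its x, bristles at +x, 200 mm long, 42 mm wide, 20 mm high; origin under its middle; bystander

How it is judged:
By the outcome, as a careful person would: the job done as asked, in the order asked, and still so for the second after the job is handed in, with the robot touching nothing.
It also fails if it takes over 58 s, if anything falls off the work surface, if the arm or the gripper's body presses on something with over 40 N, if the wrist force passes 120 N, or if a joint passes its speed limit or range.

## Working session

There is one attempt and no reset: what is moved stays moved. The work goes in short steps, each a Python script; the robot and the scene stay as the last script left them, time stands still between calls to the robot, and variables do not carry over. Pictures are saved under pics/ and viewed, at most 10 in all, crops included, and the job is handed in when it is done.

```bash
mkdir -p pics; ls; python3 - <<'E'
from cell import r, optics
import cv2,numpy as np
print(r.current_t(), r.finger_overhang)
for n in("scene","top"):
    d=optics.get_image(n); cv2.imwrite(f"pics/{n}0.png",d["pixels"][:,:,::-1])
    np.savez(f"{n}0.npz",**d)
    print(n,d["fx"],d["fy"],d["cx"],d["cy"],np.round(d["camera_from_world"],3).tolist())
E
```

```text
pics
0.0 0.022
scene 393.51873551451337 393.51873551451337 316.9490740215928 196.30589953544086 [[0.246, 0.969, -0.019, -0.157], [0.662, -0.182, -0.727, -0.359], [-0.708, 0.166, -0.686, 1.423], [0.0, 0.0, 0.0, 1.0]]
top 364.1205285834324 364.1205285834324 314.5946042519343 196.64980620838884 [[0.03, -0.999, -0.023, 0.022], [-0.994, -0.027, -0.105, 0.596], [0.105, 0.026, -0.994, 0.833], [0.0, 0.0, 0.0, 1.0]]
```

View pics/scene0.png

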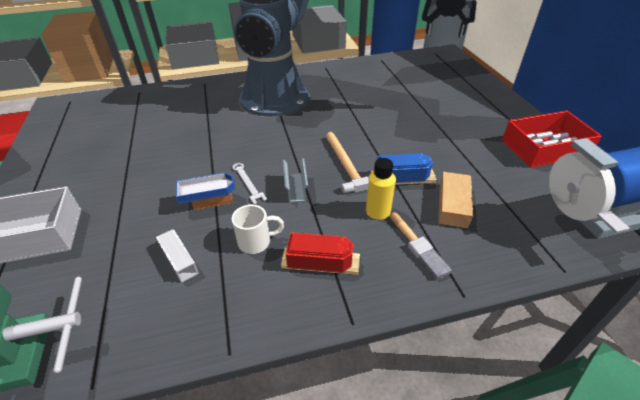

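View pics/top0.png

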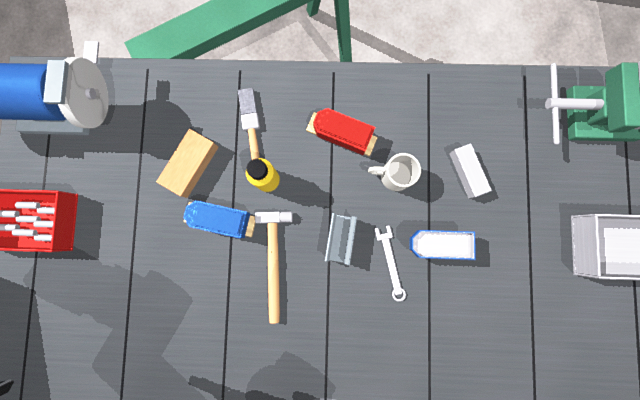

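Top view: the loose cover is at (443,245) with its cut end to the left (+y), the blue pile at (218,218) with its cut end also to the left, and the channel at (341,238). The mug is at (400,172), the spray can at (262,175) and the hammer head at (275,217). The scene view agrees with this.

```bash
cat > h.py <<'E'
import numpy as np, cv2
def cloud(d):
    h,w=d["depth"].shape; u,v=np.meshgrid(np.arange(w),np.arange(h)); z=d["depth"]
    P=np.stack([(u-d["cx"])/d["fx"]*z,(v-d["cy"])/d["fy"]*z,z],-1)
    T=np.linalg.inv(d["camera_from_world"]); W=P@T[:3,:3].T+T[:3,3]; W[z==0]=np.nan
    return W
def rays(d,uv,zp):
    T=np.linalg.inv(d["camera_from_world"]); uv=np.asarray(uv,float).reshape(-1,2)
    D=np.c_[(uv[:,0]-d["cx"])/d["fx"],(uv[:,1]-d["cy"])/d["fy"],np.ones(len(uv))]@T[:3,:3].T
    return T[:3,3]+D*((zp-T[2,3])/D[:,2])[:,None]
def rect(P):
    (c,s,a)=cv2.minAreaRect((P[:,:2]*1000).astype(np.float32))
    if s[0]<s[1]: s=s[::-1]; a+=90
    a=(a+0)%180
    return np.round(c,1),np.round(s,1),round(a,2)
E
python3 - <<'E'
from h import *
for n in("top","scene"):
    d=dict(np.load(f"{n}0.npz")); W=cloud(d); x,y,z=W[...,0],W[...,1],W[...,2]
    hsv=cv2.cvtColor(d["pixels"],cv2.COLOR_RGB2HSV); H,S,V=[hsv[...,i].astype(int) for i in range(3)]
    blue=(H>100)&(H<125)&(S>130)&(V>60)
    tab=(x>.2)&(x<.8)&(abs(y)<.45)
    print(n,"table z",np.nanmedian(z[tab&(abs(z)<.01)]))
    for nm,m,zr in [("pile top",blue&(y>.1),(.059,.070)),("pile all",blue&(y>.1),(.03,.07)),
                  ("loose rim",tab&(y<-.12)&(y>-.4)&(x<.52),(.059,.072)),("loose all",(y<-.12)&(y>-.4)&(x>.35)&(x<.52),(.038,.072)),
                  ("chan lip",tab&(abs(y)<.08)&(x<.55)&(S<90),(.045,.062)),("chan any",tab&(abs(y)<.08)&(x<.55)&(S<90),(.012,.062)),
                  ("can",tab&(y>.02)&(y<.25)&(x>.5),(.10,.17)),("mug",tab&(y<0)&(y>-.25)&(x>.48),(.078,.09)),
                  ("red",tab&(H<8)&(S>150),(.03,.07)),("box",tab&(y>.2)&(S>60)&(H<30),(.04,.05))]:
        k=m&(z>zr[0])&(z<zr[1]); P=W[k]
        # largest component
        l,lab,st,_=cv2.connectedComponentsWithStats(cv2.dilate(k.astype(np.uint8),np.ones((5,5))))
        if l>1:
            b=1+np.argmax(st[1:,4]); P=W[k&(lab==b)]; print(nm,len(P),*rect(P),"z",np.round(np.percentile(P[:,2],[5,50,95]),4), "px",st[b,:4])
E
```

```text
top table z 0.0002703222803337457
pile top 1344 [537.1 268.6] [138.8  61.7] 79.29 z [0.0597 0.065  0.0675] px [182 198  66  42]
pile all 1600 [537.2 269. ] [140.6  61.9] 79.18 z [0.0563 0.0646 0.0674] px [182 198  69  42]
loose rim 224 [ 490.8 -251.4] [140.4  57.6] 90.11 z [0.0599 0.0647 0.0671] px [409 230  68  32]
loose all 1633 [ 491.1 -251.3] [140.4  57.8] 89.83 z [0.0457 0.0481 0.0652] px [408 230  69  32]
chan lip 229 [495.5 -46.1] [108.3  10.4] 172.59 z [0.0467 0.0542 0.0586] px [343 215  16  52]
chan any 280 [495.5 -46.1] [108.3  10.5] 172.59 z [0.0221 0.0527 0.0585] px [342 215  17  52]
can 642 [636.  155.4] [61.  52.4] 145.38 z [0.1095 0.1469 0.1568] px [244 156  32  33]
mug 229 [ 656.2 -157.9] [74.8 74.4] 33.78 z [0.0794 0.0846 0.0871] px [384 151  39  38]
red 1607 [756.6 -21.8] [139.   63.1] 68.75 z [0.0454 0.0642 0.0672] px [312 108  65  47]
box 1832 [669.4 351. ] [149.9  72.2] 151.57 z [0.0428 0.0454 0.0479] px [154 127  62  71]
scene table z -0.0005796603625172203
pile top 335 [ -56.7 1324. ] [557.7  20.8] 0.55 z [0.0595 0.0644 0.0696] px [538   7 102  56]
pile all 1205 [ -47.7 1324.5] [580.9  22.6] 179.93 z [0.0324 0.05   0.0682] px [536   7 104  66]
loose rim 190 [ 489.1 -254. ] [139.2  60.8] 89.7 z [0.0594 0.0632 0.066 ] px [174 171  61  27]
loose all 860 [ 489.1 -254. ] [139.2  60.8] 89.66 z [0.0457 0.0488 0.0644] px [174 171  62  27]
chan lip 103 [496.5 -48.9] [106.   10.1] 172.43 z [0.046  0.0533 0.0575] px [281 158  10  33]
chan any 119 [499.3  -2.6] [101.4  10.3] 172.32 z [0.0272 0.0526 0.057 ] px [298 157  11  32]
can 644 [646.8 155.5] [59.7 51.6] 83.12 z [0.1039 0.1278 0.1551] px [366 156  31  36]
mug 249 [ 659.3 -161.1] [75.4 74.3] 21.41 z [0.0787 0.0834 0.0856] px [229 203  39  31]
red 1797 [759.1 -23.7] [138.4  64.9] 69.27 z [0.0358 0.0632 0.066 ] px [284 231  71  38]
box 1207 [671.  347.7] [155.4  70.2] 151.19 z [0.042  0.0441 0.0461] px [439 170  35  50]
```

```bash
python3 - <<'E'
import cv2,numpy as np
t=cv2.imread("pics/top0.png"); s=cv2.imread("pics/scene0.png")
f=lambda im,x,y,w,h,k:cv2.resize(im[y:y+h,x:x+w],(w*k,h*k),interpolation=cv2.INTER_CUBIC)
a=f(t,170,185,120,65,3); b=f(t,400,215,90,65,3); c=f(t,315,200,50,70,3)
e=f(s,365,140,90,65,3); g=f(s,165,165,90,55,3); h=f(s,270,150,50,60,3)
C=np.zeros((440,800,3),np.uint8)
for im,x,y in((a,0,0),(b,365,0),(c,640,0),(e,0,215),(g,275,215),(h,550,215)): C[y:y+im.shape[0],x:x+im.shape[1]]=im
cv2.imwrite("pics/crops.png",C)
E
```

```text
(no output)
```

View pics/crops.png

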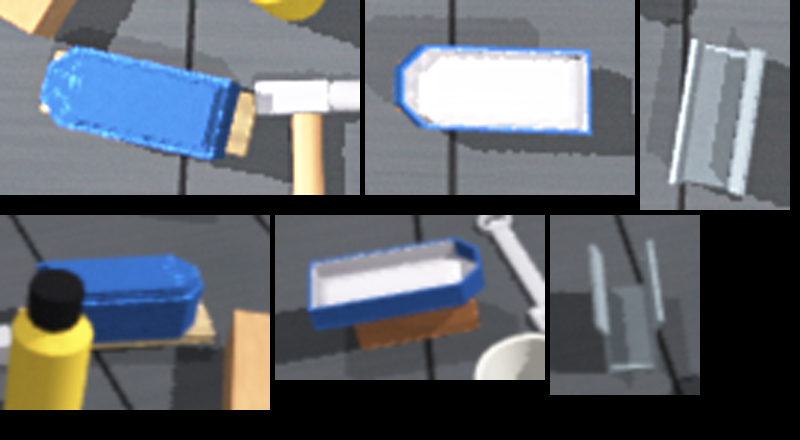

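The crops show that both cut ends point to +y. The channel runs roughly along world x, and both of its lips are visible. Next I'll check which flip options the arm can reach.

```bash
cat > g.py <<'E'
import numpy as np
from scipy.spatial.transform import Rotation as Ro
LO=np.array([.490,-.2527,.050]); CH=np.array([.498,-.0245,.005]); PI=np.array([.538,.2675,.050])
a0,aP=np.radians(89.9),np.radians(79.2); n=np.array([.131,.991,0])
def fr(x,z): x=np.array(x,float);z=np.array(z,float); return np.c_[x,np.cross(z,x),z]
cs=lambda a:[np.cos(a),np.sin(a),0]
R0=fr(cs(a0),[0,0,-1]); RP=fr(cs(aP),[0,0,1])
RS=lambda s,lean=0: Ro.from_rotvec(lean*np.array([.991,-.131,0])).as_matrix()@fr([0,0,1],s*n)
def tool(Rc,c,k,t,ys,g):
    """TCP pose: cover rot Rc, centre c, k=+1 grip from hollow, -1 from blue side, tilt t, g grasp pt in cover"""
    z=np.array([-np.sin(t),0,k*np.cos(t)]); y=np.array([0,ys,0]); M=np.c_[np.cross(y,z),y,z]
    R=Rc@M; return c+Rc@np.array(g)-.003*R[:,2], Ro.from_matrix(R).as_quat()
E
python3 - <<'E'
from g import *
from cell import r
up=lambda c,h:c+np.array([0,0,h])
S=CH+[0,0,.070]
for t in(0,.35,.6):
  for s in(1,-1):
    for ys in(1,-1):
      for k,L in((1,[("pick",R0,LO),("lift",R0,up(LO,.15)),("chHi",RS(s),up(S,.1)),("ch",RS(s),S)]),
               (-1,[("ch",RS(s),S),("chHi",RS(s),up(S,.1)),("pHi",RP,up(PI,.12)),("pile",RP,up(PI,.023))])):
        print("t",t,"s",s,"ys",ys,"grip",1 if k>0 else 2)
        for nm,R,c in L:
            q=r.inverse_kinematics(*tool(R,c,k,t,ys,[.035,0,.002])); print("   ",nm,None if q is None else np.round(q,2))
E
```

```text
t 0 s 1 ys 1 grip 1
    pick [-0.5   0.62  1.82 -0.    0.7  -0.5 ]
    lift [-0.5   0.39  1.74 -0.    1.01 -0.5 ]
    chHi [-0.61  0.78  1.82  1.16  1.81 -1.08]
    ch [-0.61  0.98  1.77  1.13  1.75 -1.22]
t 0 s 1 ys 1 grip 2
    ch [ 0.31  1.01  1.67 -1.17  1.77  1.14]
    chHi [ 0.31  0.82  1.71 -1.2   1.82  1.01]
    pHi [ 0.43  0.56  1.52 -0.    1.05 -2.52]
    pile [ 0.43  0.69  1.57 -0.    0.87 -2.52]
t 0 s 1 ys -1 grip 1
    pick [-0.5   0.62  1.82 -0.    0.7   2.64]
    lift [-0.5   0.39  1.74 -0.    1.01  2.64]
    chHi [-0.61  0.78  1.82  1.16  1.81  2.07]
    ch [-0.61  0.98  1.77  1.13  1.75  1.92]
t 0 s 1 ys -1 grip 2
    ch [ 0.31  1.01  1.67 -1.17  1.77 -2.  ]
    chHi [ 0.31  0.82  1.71 -1.2   1.82 -2.13]
    pHi [ 0.43  0.56  1.52 -0.    1.05  0.62]
    pile [ 0.43  0.69  1.57 -0.    0.87  0.62]
t 0 s -1 ys 1 grip 1
    pick [-0.5   0.62  1.82 -0.    0.7  -0.5 ]
    lift [-0.5   0.39  1.74 -0.    1.01 -0.5 ]
    chHi [ 0.31  0.82  1.72 -1.2   1.82 -2.13]
    ch [ 0.31  1.01  1.67 -1.17  1.76 -2.  ]
t 0 s -1 ys 1 grip 2
    ch [-0.61  0.98  1.76  1.12  1.75  1.93]
   
[... 2997 characters left out ...]
8  0.89  0.26]
    chHi [ 0.24  0.55  1.76 -0.89  1.41 -2.34]
    ch [ 0.24  0.72  1.78 -0.93  1.29 -2.19]
t 0.6 s -1 ys 1 grip 2
    ch [-0.54  0.69  1.86  0.91  1.28  2.14]
    chHi [-0.54  0.51  1.84  0.88  1.41  2.3 ]
    pHi [ 0.59  0.78  1.25 -0.41  1.56 -2.26]
    pile [ 0.59  0.9   1.28 -0.42  1.42 -2.2 ]
t 0.6 s -1 ys -1 grip 1
    pick [-0.25  0.66  1.93 -1.05  0.68 -2.51]
    lift None
    chHi [ 0.24  0.55  1.76 -0.89  1.41  0.8 ]
    ch [ 0.24  0.72  1.78 -0.93  1.29  0.95]
t 0.6 s -1 ys -1 grip 2
    ch [-0.54  0.69  1.86  0.91  1.28 -1.01]
    chHi [-0.54  0.51  1.84  0.88  1.41 -0.84]
    pHi [ 0.59  0.78  1.25 -0.41  1.56  0.88]
    pile [ 0.59  0.9   1.28 -0.42  1.42  0.94]
```

```bash
cat > s1.py <<'E'
from g import *
from h import *
from cell import r, optics
T1=.2; G1=[.035,0,.002]
up=lambda c,h:c+np.array([0,0,h])
p,q=tool(R0,LO,1,T1,1,G1); d=Ro.from_quat(q).as_matrix()[:,2]
r.move_to(p-.10*d,q); print(r.current_t())
r.move_linear(p,vel=.1); print("F",np.round(r.current_contact_force(),1))
r.set_gripper(.0,60); print(r.current_t(),"open",r.current_opening(),r.current_finger_force(),np.round(r.current_contact_force(),1))
p2,_=tool(R0,up(LO,.14),1,T1,1,G1)
r.move_linear(p2,vel=.12); r.sleep(.2); print(r.current_t(),r.current_opening(),np.round(r.current_contact_force(),1),np.round(r.current_torque(),2))
for k in("scene","top"):
    im=optics.get_image(k); np.savez(f"{k}1.npz",**im); cv2.imwrite(f"pics/{k}1.png",im["pixels"][:,:,::-1])
a=cv2.imread("pics/scene1.png")[100:300,100:400]; b=cv2.imread("pics/top1.png")[150:350,350:560]
cv2.imwrite("pics/g1.png",cv2.resize(np.hstack([a,b]),(765,300)))
E
python3 s1.py
```

```text
2.7917
F [0.1 0.  0.8]
4.3083 open 0.7142704652431044 65.5078375339508 [-0.2  3.2  8. ]
5.825 0.7151088569295136 [ 0.2 -0.9 -2.5] [ 0.31 -0.05 -0.02]
```

View pics/g1.png

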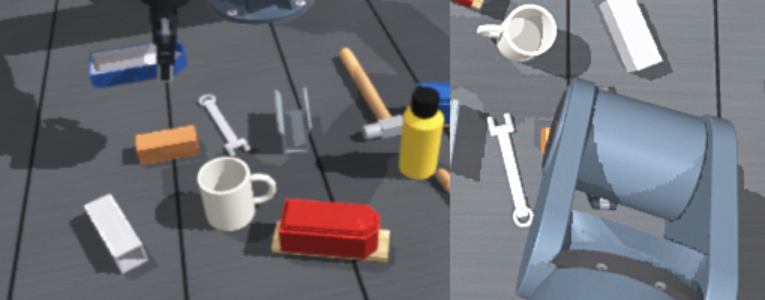

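The cover is held level and clear of the riser (scene crop around (135,65)). The riser and the other items are undisturbed. Next I'll stand it in the channel.

```bash
cat > s2.py <<'E'
from g import *
from h import *
from cell import r, optics
T1=.2; G1=[.035,0,.002]; S=CH+[0,0,.070]
up=lambda c,h:c+np.array([0,0,h])
P=lambda h:tool(RS(1),up(S,h),1,T1,1,G1)
r.move_to(*P(.13)); print(r.current_t(),r.current_opening())
r.move_linear(P(.07)[0],vel=.12); r.sleep(.2)
print(r.current_t(),np.round(r.current_contact_force(),1))
for k in("scene","top"):
    im=optics.get_image(k); np.savez(f"{k}2.npz",**im); cv2.imwrite(f"pics/{k}2.png",im["pixels"][:,:,::-1])
a=cv2.imread("pics/scene2.png")[80:240,200:360]; b=cv2.imread("pics/top2.png")[150:310,280:440]
cv2.imwrite("pics/g2.png",cv2.resize(np.hstack([a,b]),(800,400)))
E
python3 s2.py
```

```text
7.125 0.7127501999634117
7.975 [-0.4  0.6 -3.2]
```

View pics/g2.png

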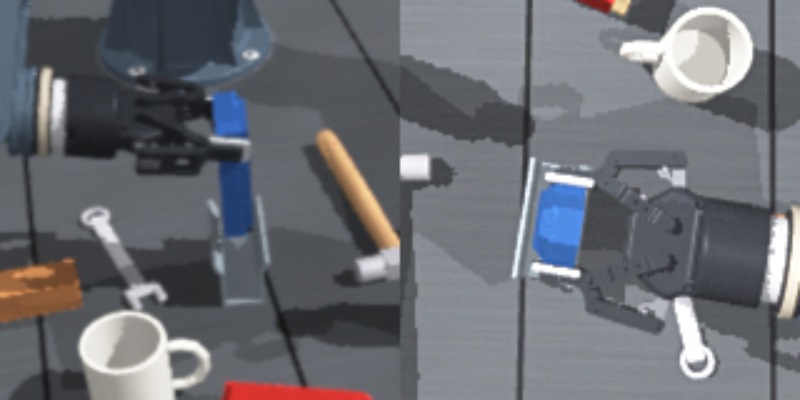

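The cover stands upright over the channel: in the top crop the blue end sits between the lips, and in the scene crop its foot is just above the channel mouth. Now I'll lower it under force watch and check the camera bias.

```bash
cat > s3.py <<'E'
from g import *
from h import *
from cell import r, optics
for k in("top","scene"):
    d=dict(np.load(f"{k}2.npz")); W=cloud(d); hsv=cv2.cvtColor(d["pixels"],cv2.COLOR_RGB2HSV).astype(int)
    m=(hsv[...,0]>100)&(hsv[...,0]<125)&(hsv[...,1]>130)&(abs(W[...,1]+.02)<.06)&(W[...,2]>.1)&(abs(W[...,0]-.5)<.08)
    Q=W[m]; e=Q[Q[:,2]>.19]; c=(e-[*CH[:2],0])@np.c_[n,[.991,-.131,0],[0,0,1]]
    print(k,len(Q),"n",np.round(np.percentile(c[:,0],[0,3,50,97,100]),4),"w",np.round(np.percentile(c[:,1],[0,3,97,100]),4),"z",np.round(np.percentile(c[:,2],[50,90,99]),4))
T1=.2; G1=[.035,0,.002]; S=CH+[0,0,.070]
up=lambda c,h:c+np.array([0,0,h]); P=lambda h:tool(RS(1),up(S,h),1,T1,1,G1)
f0=r.current_contact_force(); r.move_linear(P(.008)[0],vel=.08)
h=.008; print(r.current_t(),np.round(r.current_contact_force()-f0,1))
while h>-.008:
    h-=.001; r.move_linear(P(h)[0],vel=.02); df=r.current_contact_force()-f0
    if df[2]>5: break
print("h",h,np.round(df,1),r.current_t(),np.round(r.current_tool_pos(),4))
E
python3 s3.py
```

```text
top 542 n [-0.0126 -0.0118  0.002   0.0166  0.0173] w [-0.0301 -0.0275  0.0279  0.0303] z [0.2096 0.2151 0.2171]
scene 456 n [-0.015  -0.0136 -0.0002  0.0137  0.0149] w [-0.0299 -0.0092  0.0318  0.034 ] z [0.2073 0.2141 0.2152]
9.0 [0.2 0.2 1.1]
h 0.001 [-0.9 -0.1  9.5] 10.75 [ 0.498  -0.0255  0.1123]
```

```bash
cat > s4.py <<'E'
from g import *
from h import *
from cell import r, optics
r.set_gripper(.88); r.sleep(.2); print(r.current_t(),np.round(r.current_contact_force(),1))
R=Ro.from_quat(r.current_ee_rot()).as_matrix(); p=np.array(r.current_tool_pos())
r.move_linear(p-.10*R[:,2],vel=.15)
r.move_linear(p-.10*R[:,2]+[0,0,.16]-.05*n,vel=.25)
print(r.current_t())
for k in("scene","top"):
    im=optics.get_image(k); np.savez(f"{k}3.npz",**im); cv2.imwrite(f"pics/{k}3.png",im["pixels"][:,:,::-1])
a=cv2.imread("pics/scene3.png")[80:240,200:360]; b=cv2.imread("pics/top3.png")[150:310,280:440]
cv2.imwrite("pics/g3.png",cv2.resize(np.hstack([a,b]),(800,400)))
bias={"top":[0,.0024,0],"scene":[.0025,0,0]}
for k in("top","scene"):
    d=dict(np.load(f"{k}3.npz")); W=cloud(d)-bias[k]; hsv=cv2.cvtColor(d["pixels"],cv2.COLOR_RGB2HSV).astype(int)
    m=(hsv[...,0]>100)&(hsv[...,0]<125)&(hsv[...,1]>110)&(abs(W[...,1]+.02)<.07)&(W[...,2]>.06)&(abs(W[...,0]-.5)<.08)
    c=(W[m]-[*CH[:2],0])@np.c_[n,[.991,-.131,0],[0,0,1]]
    for a,b in((.065,.085),(.085,.105),(.105,.125),(.125,.14),(.14,.16)):
        e=c[(c[:,2]>a)&(c[:,2]<b)]
        if len(e)>5: print(k,a,len(e),"n",np.round(np.percentile(e[:,0],[2,50,98]),4),"w",np.round(np.percentile(e[:,1],[2,98]),4))
    print("zmax",np.percentile(c[:,2],98))
E
python3 s4.py
```

```text
11.2417 [-0.4  0.2  0.5]
12.875
top 0.125 197 n [-0.0074  0.0091  0.0209] w [-0.0278  0.0324]
top 0.14 210 n [-0.0073  0.0038  0.0163] w [-0.0153  0.0201]
zmax 0.14770875805514008
scene 0.065 65 n [-0.008   0.0048  0.0183] w [0.0226 0.0339]
scene 0.085 67 n [-0.0067  0.0057  0.0192] w [0.0233 0.0348]
scene 0.105 75 n [-0.0076  0.0068  0.0203] w [0.0239 0.0341]
scene 0.125 103 n [-0.0065  0.0084  0.0209] w [-0.0062  0.0329]
scene 0.14 90 n [-0.0074  0.0036  0.0149] w [-0.0129  0.0213]
zmax 0.14589384501922506
```

View pics/g3.png

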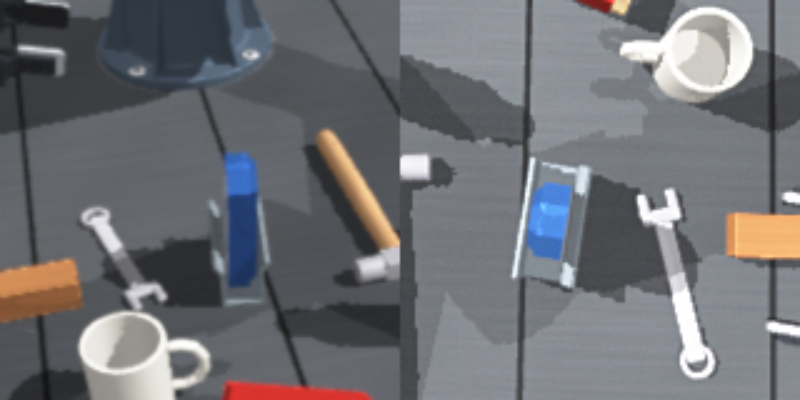

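The cover leans about 3.5° toward +n (to the right in the scene crop and toward the left lip in the top crop) and sits about 2 mm off along the channel. I'll regrip it from the blue side.

```bash
cat >> g.py <<'E'
W=np.array([.991,-.131,0]); LEAN=-.06; RL=RS(1,LEAN); T2=.35; G2=[.035,0,.002]
CL=CH+.008*n+.002*W+RL@np.array([.070,0,-.008])
E
cat > s5.py <<'E'
from g import *
from h import *
from cell import r, optics
print("CL",CL,"tilt n",RL[:,0])
p,q=tool(RL,CL,-1,T2,-1,G2); d=Ro.from_quat(q).as_matrix()[:,2]
pre=p-.10*d
mid=Ro.from_matrix(fr(-n*0+np.cross(W,[0,0,-1.]),[0,0,-1])); M=mid.as_matrix()
Rm=np.c_[np.cross(-RL[:,1],[0,0,-1.]),-RL[:,1],[0,0,-1.]]; 
r.move_to([.46,0,.36],Ro.from_matrix(Rm).as_quat()); print(r.current_t(),np.round(r.current_q(),2))
r.move_to(pre+[0,0,.14],q); print(r.current_t(),np.round(r.current_q(),2))
r.move_linear(pre,vel=.2); r.move_linear(p,vel=.1); f0=r.current_contact_force()
print(r.current_t(),np.round(f0,1))
r.set_gripper(0,70); print(r.current_t(),r.current_opening(),r.current_finger_force(),np.round(r.current_contact_force()-f0,1))
E
python3 s5.py
```

```text
CL [ 0.50053375 -0.02058804  0.07535348] tilt n [0.00785529 0.05942436 0.9982019 ]Traceback (most recent call last):
  File "s5.py", line 9, in <module>
    r.move_to([.46,0,.36],Ro.from_matrix(Rm).as_quat()); print(r.current_t(),np.round(r.current_q(),2))
    ~~~~~~~~~^^^^^^^^^^^^^^^^^^^^^^^^^^^^^^^^^^^^^^^^^^
cell.PlanningError: the arm cannot take that pose within its joint ranges
```

```bash
sed -i '/^mid=/d;/^Rm=/d;s/^r.move_to(\[.46.*/r.set_joints([-.15,.1,1.65,0,1.39,-1.6]); print(r.current_t(),np.round(r.current_tool_pos(),3))/' s5.py; python3 s5.py
```

```text
CL [ 0.50053375 -0.02058804  0.07535348] tilt n [0.00785529 0.05942436 0.9982019 ]
13.875 [ 0.474 -0.025  0.381]
14.8 [ 0.44  0.66  1.55 -0.97  1.82 -2.34]
16.8 [ 0.6 -0.6  1. ]
17.0667 0.710007325588208 78.58911037445068 [-1.6  3.6  3.2]
```

```bash
cat >> g.py <<'E'
PI=np.array([.537,.2664,.050])
PP=lambda h,off=0:tool(RP,PI+np.array([0,0,.023+h])+off,-1,T2,-1,G2)
E
cat > s6.py <<'E'
from g import *
from h import *
from cell import r, optics
p=np.array(r.current_tool_pos())
r.move_linear(p+[0,0,.02],vel=.05); print(r.current_opening(),np.round(r.current_contact_force(),1))
r.move_linear(p+[0,0,.17],vel=.2)
r.move_to(*PP(.20)); print(r.current_t(),r.current_opening())
r.move_linear(PP(.06)[0],vel=.15); r.sleep(.2)
print(r.current_t(),np.round(r.current_contact_force(),1))
for k in("scene","top"):
    im=optics.get_image(k); np.savez(f"{k}4.npz",**im); cv2.imwrite(f"pics/{k}4.png",im["pixels"][:,:,::-1])
a=cv2.imread("pics/scene4.png")[80:240,340:500]; b=cv2.imread("pics/top4.png")[150:310,150:310]
cv2.imwrite("pics/g4.png",cv2.resize(np.hstack([a,b]),(800,400)))
E
python3 s6.py
```

```text
0.7067761100847446 [-0.2 -0.5 -3. ]
21.1417 0.710018319186396
22.425 [-0.4  0.2 -3.7]
```

View pics/g4.png

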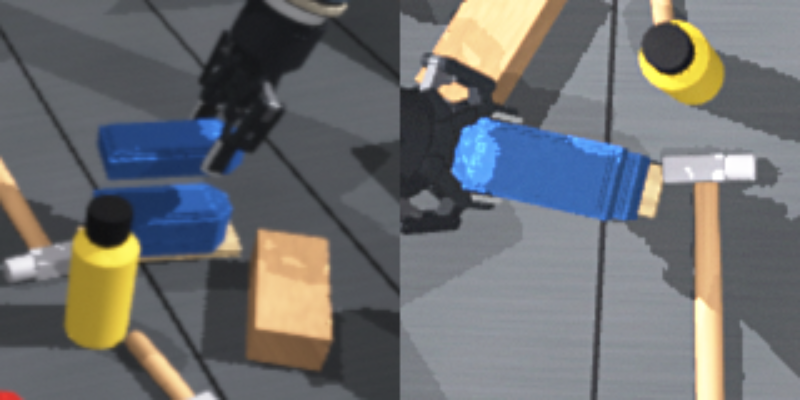

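The held cover is blue side up over the pile, with its cut end on the pile's cut end (left in the top crop). I'll check its tilt and offset from the depth.

```bash
python3 - <<'E'
from g import *
from h import *
x=RP[:,0]; y=RP[:,1]
bias={"top":[0,.0024,0],"scene":[.0025,0,0]}
for f,zc in((0,.05),(4,.133)):
  for k in("top","scene"):
    d=dict(np.load(f"{k}{f}.npz")); Wd=cloud(d)-bias[k]; hsv=cv2.cvtColor(d["pixels"],cv2.COLOR_RGB2HSV).astype(int)
    m=(hsv[...,0]>100)&(hsv[...,0]<125)&(hsv[...,1]>110)
    L=(Wd[m]-[*PI[:2],zc])@RP; L=L[(abs(L[:,0])<.09)&(abs(L[:,1])<.05)]
    t=L[(abs(L[:,2]-.015)<.006)&(abs(L[:,0])<.058)&(abs(L[:,1])<.02)]
    if len(t)>20:
        s=np.linalg.lstsq(np.c_[t[:,:2],np.ones(len(t))],t[:,2],rcond=None)[0]
        print(f,k,len(t),"slope x,y,c",np.round(s,4))
    b=L[(abs(L[:,2])<.02)]
    print("   x",np.round(np.percentile(b[:,0],[1,99]),4))
    for a in(-.05,-.02,.01):
        e=b[abs(b[:,0]-a)<.012]
        if len(e)>9: print("   y at",a,np.round(np.percentile(e[:,1],[1,99]),4))
E
```

```text
0 top 871 slope x,y,c [-0.0001  0.004   0.0154]
   x [-0.0697  0.0673]
   y at -0.05 [-0.0304  0.0301]
   y at -0.02 [-0.0304  0.0303]
   y at 0.01 [-0.0306  0.0303]
0 scene 365 slope x,y,c [-0.0021  0.0082  0.0141]
   x [-0.0616  0.0675]
   y at -0.05 [-0.0298  0.0255]
   y at -0.02 [-0.0325  0.0216]
   y at 0.01 [-0.0325  0.0255]
4 top 1053 slope x,y,c [-0.0046  0.0006  0.0149]
   x [-0.0714  0.0598]
   y at -0.05 [-0.031   0.0293]
   y at -0.02 [-0.0308  0.0293]
   y at 0.01 [-0.0309  0.0294]
4 scene 375 slope x,y,c [-0.0037  0.0008  0.0136]
   x [-0.0715  0.0609]
   y at -0.05 [-0.0328  0.0228]
   y at -0.02 [-0.0331  0.0225]
   y at 0.01 [-0.0333  0.0233]
```

```bash
cat > s7.py <<'E'
from g import *
from h import *
from cell import r, optics
off=RP@np.array([.001,.0005,0])
f0=r.current_contact_force(); r.move_linear(PP(.06,off)[0],vel=.05); r.move_linear(PP(.012,off)[0],vel=.1)
h=.012; print(r.current_t())
while h>-.004:
    h-=.001; r.move_linear(PP(h,off)[0],vel=.015); df=r.current_contact_force()-f0
    print(round(h,4),np.round(df,1))
    if df[2]>8: break
print(r.current_t(),np.round(r.current_torque(),2))
E
python3 s7.py
```

```text
23.4083
0.011 [-0.4  0.5  0.1]
0.01 [-0.8  0.4 -0.5]
0.009 [-0.8  0.6  0.5]
0.008 [0.1 1.1 0. ]
0.007 [-1.3 -0.4 -0.8]
0.006 [-1.   1.  -0.9]
0.005 [-0.5  0.9 -1.1]
0.004 [-1.2  0.4 -0.3]
0.003 [-1.4  0.2 -0.7]
0.002 [-0.8 -0.2  0.2]
0.001 [-2.3 -1.5  3.7]
-0.0 [-4.7 -1.1 12.8]
26.4083 [-0.31  0.59 -0.17]
```

```bash
cat > s8.py <<'E'
from g import *
from h import *
from cell import r, optics
r.set_gripper(.85); r.sleep(.2)
d=Ro.from_quat(r.current_ee_rot()).as_matrix()[:,2]; p=np.array(r.current_tool_pos())
r.move_linear(p-.12*d,vel=.12); r.move_linear(p-.12*d+[-.05,.08,.15],vel=.25); r.sleep(.3)
print(r.current_t(),np.round(r.current_contact_force(),1))
bias={"top":[0,.0024,0],"scene":[.0025,0,0]}
for k in("top","scene"):
    im=optics.get_image(k); cv2.imwrite(f"pics/{k}5.png",im["pixels"][:,:,::-1])
    Wd=cloud(im)-bias[k]; hsv=cv2.cvtColor(im["pixels"],cv2.COLOR_RGB2HSV).astype(int)
    m=(hsv[...,0]>100)&(hsv[...,0]<125)&(hsv[...,1]>110)
    L=(Wd[m]-[*PI[:2],.073])@RP; L=L[(abs(L[:,0])<.09)&(abs(L[:,1])<.05)]
    t=L[(abs(L[:,2]-.015)<.008)&(abs(L[:,0])<.055)&(abs(L[:,1])<.02)]
    print(k,len(t),np.round(np.linalg.lstsq(np.c_[t[:,:2],np.ones(len(t))],t[:,2],rcond=None)[0],4),np.round(np.percentile(L,[1,99],axis=0)[:,:2],4))
a=cv2.imread("pics/scene5.png")[80:240,340:500]; b=cv2.imread("pics/top5.png")[150:310,150:310]
cv2.imwrite("pics/g5.png",cv2.resize(np.hstack([a,b]),(800,400)))
E
python3 s8.py
```

```text
29.1917 [-0.2  0.1  0.1]
top 882 [-0.0003 -0.0051  0.0154] [[-0.07   -0.0309]
 [ 0.0678  0.0308]]
scene 393 [ 0.0013 -0.0045  0.014 ] [[-0.0689 -0.0327]
 [ 0.067   0.0239]]
```

View pics/g5.png

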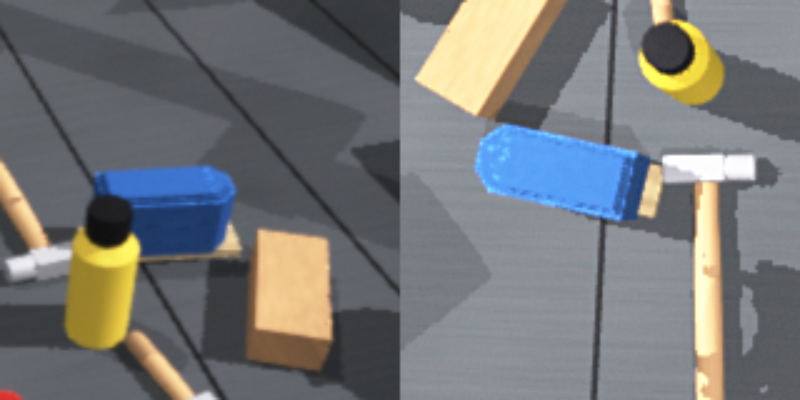

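The cover sits level at the right height, aligned with the pile and with the cut ends together. Nothing nearby has moved.

```bash
python3 -c "
from cell import r
print(r.hand_in(), r.current_t())"
```

```text
the job is handed in; nothing more can be done
the job is handed in; nothing more can be done
```

The cover was turned blue side up and stacked on the blue pile, cut end over cut end and level at full seating height, with nothing else seen to move; I handed the job in at about 29 s of the 58 s allowed.

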